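Change the batch on the bench shaker

TASK

The bench shaker has finished its run: switch it off at its toggle before you touch any of its pots, then put the finished orange-lidded pots upright in the green tray and stand all the waiting blue-lidded pots upright on the shaker's platform, and slide the speed selector fully to its fast end (yellow mark). Only when all that is done, flip the toggle back on (towards the green dot). Keep your hands off the pots whenever the shaker is on, and leave the grey-lidded pot and the other things on the table where they are.

Things in the scene. Friction and masses are not known exactly. Their poses are not given: they have to be found in the camera images.
- shaker: White bench shaker, fixed to the table, 250 mm (x) by 340 mm (y). Origin under its middle on the table, x pointing away from the operator, y to the operator's left. The front 80 mm strip (-x side, top at 50 mm) carries the toggle (right) and the speed slide (left); behind it lies the platform. It does not really shake.
- platform (a point): Centre of the flat dark top of the shaker's platform, 60 mm above the table; axes as the shaker. Flat area 158 mm (x) by 326 mm (y), with a 4 mm thick steel lip round it that stands 9 mm above the flat.
- power (a joint): Angle of the bat toggle, rad: 0 = off, leaning to the operator's right (shaker -y, red dot); 0.9 = on, leaning to the left (shaker +y, green dot). Over-centre action (top-heavy bat): pushed past the middle (0.45) it snaps to the other end and stays; about 0.7 N at the tip; its end stops are rigid, so do not push on once it has gone over. It pivots about the shaker's x axis at shaker (-0.084, -0.115, 0.055).
- power_tip (a point): Tip of the black, round-ended bat toggle: 66 mm from its pivot, bat diameter 15 to 20 mm. The tip stands about 114 mm above the table at either end and travels 57 mm along shaker y.
- speed (a joint): Position of the speed slide, m: 0 = slow, right-hand end stop; 0.110 = fast, left-hand end stop (yellow mark). The grip stands at shaker x -0.084, y 0.025 + value. Stays where it is left; about 1.5 N to move, rigid stops.
- speed_top (a point): Centre of the top of the blue speed-slide grip, a block 26 mm (shaker x) by 20 mm (y) by 36 mm high, top 92 mm above the table; it slides along shaker y.
- tray: Green open tray, fixed, 140 mm (x) by 240 mm (y), 25 mm high, walls and floor 5 mm thick; origin under its centre on the table.
- tray_in (a point): Centre of the tray's inner floor, 5 mm above the table; axes as the tray.
- done1: A lidded plastic sample pot with an orange lid, upright, 52 mm diameter, 62 mm tall, 80 g or so; origin at the centre of its underside, z up. Finished: stands on the shaker at the start. May be absent.
- done2: A lidded plastic sample pot with an orange lid, upright, 52 mm diameter, 62 mm tall, 80 g or so; origin at the centre of its underside, z up. Finished: stands on the shaker at the start. May be absent.
- done3: A lidded plastic sample pot with an orange lid, upright, 52 mm diameter, 62 mm tall, 80 g or so; origin at the centre of its underside, z up. Finished: stands on the shaker at the start. May be absent.
- wait1: A lidded plastic sample pot with a blue lid, upright, 52 mm diameter, 62 mm tall, 80 g or so; origin at the centre of its underside, z up. Waiting: stands on the table at the start. May be absent.
- wait2: A lidded plastic sample pot with a blue lid, upright, 52 mm diameter, 62 mm tall, 80 g or so; origin at the centre of its underside, z up. Waiting: stands on the table at the start. May be absent.
- wait3: A lidded plastic sample pot with a blue lid, upright, 52 mm diameter, 62 mm tall, 80 g or so; origin at the centre of its underside, z up. Waiting: stands on the table at the start. May be absent.
- spare: A lidded plastic sample pot with a grey lid, upright, 52 mm diameter, 62 mm tall, 80 g or so; origin at the centre of its underside, z up. Belongs to someone else; leave it alone.
- timer: White bench timer, 60 by 80 by 24 mm, a bystander on the table; origin at the centre of its underside.
- reagent: Amber bottle, 68 mm diameter, 150 mm tall, a bystander; origin at the centre of its underside.
- stainjar: Glass jar with white cap, 72 mm diameter, 90 mm tall, a bystander; origin at the centre of its underside.
Things that resemble listed ones, but are neither listed nor needed, are in the scene too. Leave any pink or turquoise look-alike of the wait1 alone.

How it is judged:
On the way, in this order (a step that is already met when the one before it is completed fails the run):
1. the shaker is switched off (toggle over to the red dot) (value of joint power below 0.1 rad), for 0.2 s.
2. with the shaker still off: orange pots upright in the tray, blue pots upright on the platform, speed slide at its fast end (value of joint power below 0.1 rad and value of joint speed above 0.105 m and x of done1 in the frame of tray_in between -0.05 and 0.05 m and y of done1 in the frame of tray_in between -0.1 and 0.1 m and z of done1 in the frame of tray_in between -0.006 and 0.006 m and angle between each of done1, done2, done3, wait1, wait2, wait3's own z axis and vertical below 0.1 rad and x of done2 in the frame of tray_in between -0.05 and 0.05 m and y of done2 in the frame of tray_in between -0.1 and 0.1 m and z of done2 in the frame of tray_in between -0.006 and 0.006 m and x of done3 in the frame of tray_in between -0.05 and 0.05 m and y of done3 in the frame of tray_in between -0.1 and 0.1 m and z of done3 in the frame of tray_in between -0.006 and 0.006 m and x of wait1 in the frame of platform between -0.062 and 0.062 m and y of wait1 in the frame of platform between -0.142 and 0.142 m and z of wait1 in the frame of platform between -0.006 and 0.006 m and x of wait2 in the frame of platform between -0.062 and 0.062 m and y of wait2 in the frame of platform between -0.142 and 0.142 m and z of wait2 in the frame of platform between -0.006 and 0.006 m and x of wait3 in the frame of platform between -0.062 and 0.062 m and y of wait3 in the frame of platform between -0.142 and 0.142 m and z of wait3 in the frame of platform between -0.006 and 0.006 m), for 0.2 s.
3. the shaker is switched on again (toggle over to the green dot) (value of joint power above 0.8 rad), for 0.2 s.
At the end, for the whole second after the job is handed in: Toggle on (above 0.8 rad), speed slide within 5 mm of its fast end stop, every orange-lidded pot present standing on the tray's floor and every blue-lidded pot present standing on the platform's flat top inside the lip (within 6 mm in height, 0.1 rad of upright), all at rest (value of joint power above 0.8 rad and value of joint speed above 0.105 m and x of done1 in the frame of tray_in between -0.05 and 0.05 m and y of done1 in the frame of tray_in between -0.1 and 0.1 m and z of done1 in the frame of tray_in between -0.006 and 0.006 m and angle between each of done1, done2, done3, wait1, wait2, wait3's own z axis and vertical below 0.1 rad and x of done2 in the frame of tray_in between -0.05 and 0.05 m and y of done2 in the frame of tray_in between -0.1 and 0.1 m and z of done2 in the frame of tray_in between -0.006 and 0.006 m and x of done3 in the frame of tray_in between -0.05 and 0.05 m and y of done3 in the frame of tray_in between -0.1 and 0.1 m and z of done3 in the frame of tray_in between -0.006 and 0.006 m and x of wait1 in the frame of platform between -0.062 and 0.062 m and y of wait1 in the frame of platform between -0.142 and 0.142 m and z of wait1 in the frame of platform between -0.006 and 0.006 m and x of wait2 in the frame of platform between -0.062 and 0.062 m and y of wait2 in the frame of platform between -0.142 and 0.142 m and z of wait2 in the frame of platform between -0.006 and 0.006 m and x of wait3 in the frame of platform between -0.062 and 0.062 m and y of wait3 in the frame of platform between -0.142 and 0.142 m and z of wait3 in the frame of platform between -0.006 and 0.006 m and linear speed of each of done1, done2, done3, wait1, wait2, wait3 below 0.02 m/s); the robot touches nothing.
It fails at once if the grey-lidded pot moved more than 50 mm (distance of spare from where it was at the start of the episode above 0.05 m).
It fails at once if the timer moved more than 50 mm (distance of timer from where it was at the start of the episode above 0.05 m).
It fails at once if the amber bottle moved more than 50 mm (distance of reagent from where it was at the start of the episode above 0.05 m).
It fails at once if the glass jar moved more than 50 mm (distance of stainjar from where it was at the start of the episode above 0.05 m).
It fails at once if a pot is handled while the shaker is on (value of joint power above 0.6 rad and (contact force between the fingers and done1 above 0.5 N or contact force between the fingers and done2 above 0.5 N or contact force between the fingers and done3 above 0.5 N or contact force between the fingers and wait1 above 0.5 N or contact force between the fingers and wait2 above 0.5 N or contact force between the fingers and wait3 above 0.5 N)).
Of done1, done2, done3 only 2 to 3 are there at a start; the rules pass over those that are not, and their reading is None.
Of wait1, wait2, wait3 only 2 to 3 are there at a start; the rules pass over those that are not, and their reading is None.
At some moment in a run one of wait1, wait2, wait3 may be knocked a few centimetres aside while the robot is not near it.
It also fails if it takes over 210 s, if anything falls off the work surface, if the arm or the gripper's body presses on something with over 40 N, if the wrist force passes 120 N, or if a joint passes its speed limit or range.

ROBOT

A 7-joint arm with a two-finger parallel gripper is mounted at the origin on the work surface. World frame = base frame: x ahead of the robot, y to its left, z up, the work surface at z = 0. Lengths are in m, angles in rad, forces in N, time in s.
With the tool pointing down it reaches from about 0.35 to 0.9 m from the base axis. Payload 7.2 kg.
Tool frame: the origin (TCP) lies at the very end of the fingers, on their centre line; the grasp point (between the pads) lies 19 mm behind it; z points along the fingers, x is the direction in which the jaws open and shut, and the axes are right-handed (so a half turn about z gives the same grasp; the last joint's range is limited). The gripper opens to 88 mm and grips with 3 to 60 N. Pads are 20 mm wide; open, the fingers measure 115 mm over their backs; the gripper's body (75 mm by 178 mm) begins 61 mm behind the grasp point.
Start: joints at [1.092, 0.411, -0.013, 1.596, 0.006, 1.134, -0.082], TCP at [0.25, -0.573, 0.223] pointing down, gripper open.
Joint ranges: [-2.95, 2.95], [-0.29, 1.99], [-1.47, 1.44], [0.14, 2.54], [-1.03, 4.17], [0.13, 1.85], [-2.86, 2.86]. Speed limits (rad/s): [2.39, 2.39, 3.01, 3.01, 3.14, 3.14, 3.14].

INTERFACE

Orientations are given as a unit quaternion [x, y, z, w].
In Python, from cell import telemetry, cams, ctrl, models gives the robot as it stands. The module is installed in compiled form; this text tells all that it offers.
- The arm moves only by the tool step_arm, never from a script. Its argument "increments" is a list of rows, each a list of 4 numbers: the shift along the tool's x, y, z in m, then the turn about the tool's z in degrees. A call has exactly 10 rows; each row shifts and turns the commanded pose from where the row before left it, along the tool's axes as they then stand; what a row does not reach is not made up. A row lasts 1/10 s, in which the tool goes at most 50 mm and 8.59 degrees, less where a joint would pass 70% of its speed; a pose out of reach is approached as far as the arm can. A call with a gripper value outside its range is refused whole. "grip" is the opening, from 0 (shut) to 1 (fully open), set as the call begins (left out, the last holds). The fingers move at their own pace and stop on an object; "force" is the grip in N (left out, the last holds). Time passes only in rows, so rows that do not move let the fingers close, or fill a call up. It gives the time, the measured TCP pose, the force and the opening at its end, in the units of the state.
- telemetry.sense(): the state, without advancing time (a new reading comes with each control period).
- cams.get_image(name): name is "side" or "top" or "wrist"; returns a dict with "pixels" (480x640x3 uint8, red, green, blue), "camera_matrix" (3x3 intrinsics, pixels), "dist" ([k1, k2, p1, p2, k3] as OpenCV has them; the pictures are not rectified), "camera_from_world" (4x4, takes a point from world to camera coordinates). Camera axes: x right, y down, z forward; pixel columns grow to the right and rows downward; lengths in m; the calibration is good to about 2 mm. A picture is of the moment at which its call begins. There is no depth.
- ctrl.close_job(): hands the job in, once; it reports no verdict.
Trained networks look in a picture, given as the dict that the camera call returned (one of the last four; its "shot" number tells which), for a name from the list of things; names that differ only in an ending like _2 or _b are one class to them, and where a whole thing is asked for, a point or a joint stands for the part that bears it (a point fixed in the world has none). Each returns a list of dicts, best first, with "p" (0 to 1); they miss things now and then, are a little off and sometimes report something else, mostly with a low value. They report only what shows in the picture. A call takes as long as a camera call. They do not tell look-alikes from the thing itself.
- models.spot_in(picture, query): "rect" ([left, top, width, height] as shares, 0 to 1, of the picture: columns of its width, rows of its height, round what is visible of it).
- models.pinpoint(picture, query): "point" ([column, row] as shares, 0 to 1, of the picture: columns of its width, rows of its height: a listed point, or the origin of a listed thing).
The state is a dict: "t": time; "q": joint angles; "joint_vel": joint speeds; "tau": joint torques, N m; "position": TCP position; "eef_rot": TCP orientation; "force": force on the tool from outside, world axes, zero at the start; "moment": the same for the moment, N m; "opening": finger opening in m.
Only numpy, scipy, OpenCV 4.12 (cv2) and the standard library are available. Lean on these libraries where they do the work, as an engineer would, in place of code of your own. Each camera call takes 0.05 s, during which the arm holds its last target.

## Working session

There is one attempt and no reset: what is moved stays moved. The work goes in short steps, Python scripts to look and compute and a tool call to move; the robot and the scene stay as the last step left them, time stands still between calls to the robot, and variables do not carry over. Pictures are saved under pics/ and viewed, and the job is handed in when it is done.

Besides the shell and the picture viewer there is one more tool, called after "Request:" as a command line: name --pt "numbers of a row" for each row, then --argument value for the rest. step_arm: Moves the arm, as the interface text tells. Its arguments: {"type":"object","properties":{"increments":{"type":"array"},"grip":{"type":"number"},"force":{"type":"number"}},"required":["increments"]}

```bash
mkdir -p pics
cat > h.py <<'E'
import numpy as np, cv2
from cell import telemetry, cams, ctrl, models
def snap(n,f):
    p=cams.get_image(n); cv2.imwrite('pics/'+f+'.png',cv2.cvtColor(p['pixels'],cv2.COLOR_RGB2BGR)); return p
def ray(p,uv,z):
    n=cv2.undistortPoints(np.array([[uv]],float),np.array(p['camera_matrix']),np.array(p['dist']))[0,0]
    T=np.array(p['camera_from_world']);R=T[:3,:3];t=T[:3,3]
    d=R.T@np.array([n[0],n[1],1]);o=-R.T@t
    return o+d*(z-o[2])/d[2]
def proj(p,P):
    T=np.array(p['camera_from_world'])
    return cv2.projectPoints(np.array(P,float).reshape(-1,1,3),cv2.Rodrigues(T[:3,:3])[0],T[:3,3],np.array(p['camera_matrix']),np.array(p['dist']))[0][:,0]
E
python3 - <<'E'
from h import *
s=telemetry.sense(); print(s['t'],s['position'],s['eef_rot'],s['opening'])
for n in ('top','side','wrist'):
    p=snap(n,n+'0'); T=np.array(p['camera_from_world']); print(n,-T[:3,:3].T@T[:3,3])
    for q in (['shaker','platform','power_tip','speed_top','tray_in','done1','wait1','spare','timer','reagent','stainjar'] if n!='wrist' else []):
        for r in models.pinpoint(p,q)[:7]:
            print(q,round(r['p'],2),np.round([r['point'][0]*640,r['point'][1]*480],1))
E
```

```text
0.0 [ 0.24933677 -0.57257614  0.22182748] [ 8.36460984e-01 -5.48025921e-01 -6.87936878e-04 -3.73789666e-04] 0.08800375125945119
top [0.47546881 0.01114028 1.12206815]
shaker 0.57 [402.9 217.1]
platform 0.59 [411.  196.3]
power_tip 0.55 [454.6 251.4]
speed_top 0.48 [379.3 247.6]
tray_in 0.91 [200.  211.8]
tray_in 0.68 [199.1 213. ]
done1 0.72 [374.5 191.5]
done1 0.44 [431.8 337.4]
wait1 0.95 [305.3 252.1]
wait1 0.82 [263.6 329.3]
wait1 0.81 [277.3 285.4]
wait1 0.71 [235.8 293. ]
wait1 0.63 [171.3 285.9]
spare 0.69 [235.8 152.7]
spare 0.65 [285.8 206.3]
timer 0.72 [428.3 336.5]
reagent 0.75 [294.2 137.6]
stainjar 0.64 [238.7 153.3]
side [0.18263853 0.49450995 0.60008034]
shaker 0.91 [352.2 230.1]
shaker 0.35 [156.8 303.9]
platform 0.69 [334.6 197.9]
platform 0.42 [173.5 382.8]
power_tip 0.71 [406.  178.8]
speed_top 0.56 [370.1 221.2]
tray_in 0.92 [173.2 383.3]
done1 0.72 [305.1 212.7]
done1 0.57 [339.1 201.2]
wait1 0.76 [303.5 406.8]
wait1 0.71 [369.1 405. ]
wait1 0.66 [335.7 355. ]
wait1 0.57 [315.3 311.2]
wait1 0.44 [477.1 262. ]
spare 0.74 [257.3 299.9]
timer 0.66 [474.4 261.5]
timer 0.64 [369.5 222.3]
timer 0.22 [174.7 386.7]
reagent 0.83 [198.8 259. ]
stainjar 0.63 [161.  306.1]
wrist [ 0.31222737 -0.54459754  0.385012  ]
```

View pics/top0.png

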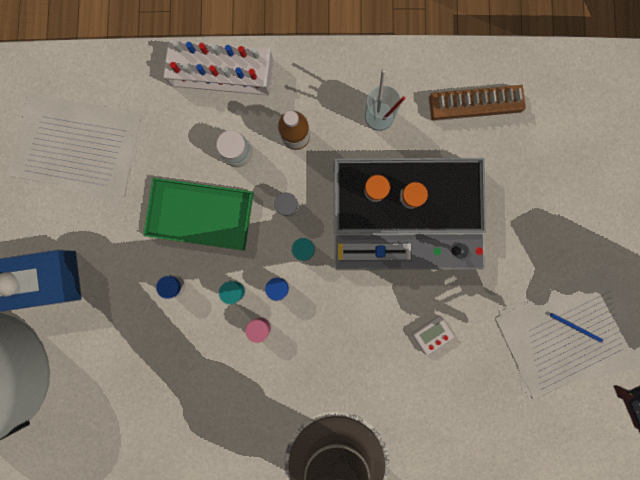

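View pics/side0.png

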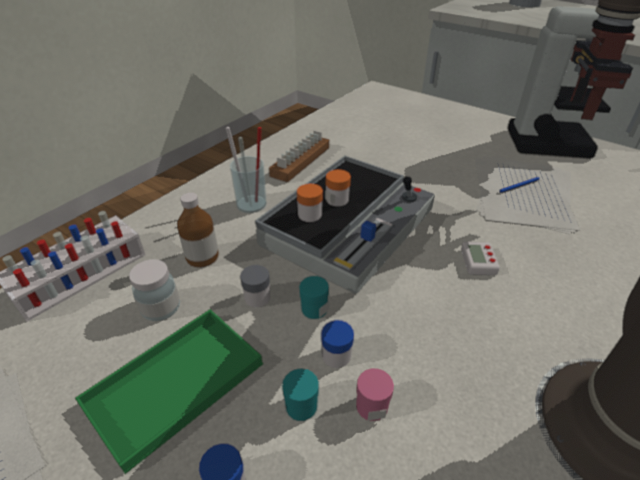

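Run:
```python
from h import *
p=snap('top','top1'); s=snap('side','side1')
im=cv2.cvtColor(p['pixels'],cv2.COLOR_RGB2BGR)
a=cv2.resize(im[230:350,130:330],(800,480),interpolation=cv2.INTER_CUBIC)
cv2.imwrite('pics/c1.png',a)
b=cv2.resize(im[150:280,325:495],(785,600),interpolation=cv2.INTER_CUBIC); cv2.imwrite('pics/c2.png',b)
si=cv2.cvtColor(s['pixels'],cv2.COLOR_RGB2BGR)
cv2.imwrite('pics/c3.png',cv2.resize(si[300:480,180:420],(800,600),interpolation=cv2.INTER_CUBIC))
def show(n,uv,z): print(n,np.round(ray(p,uv,z),4))
for n,uv,z in [('blueA',(168,287),.062),('blueB',(277,289),.062),('tealA',(231.5,293),.062),('tealB',(303,249),.062),('pink',(258,330),.062),('spare',(286,204),.062),('or1',(378,188),.122),('or2',(415.5,195),.122),('jar',(232,145),.09),('bottle',(292,118),.15),('timer',(434,336),.024),
 ('power',(459,251),.114),('speed',(380,251),.092),
 ('trayTL',(150,178),.025),('trayTR',(252,192),.025),('trayBR',(244,249),.025),('trayBL',(144,233),.025),
 ('plTL',(335,160),.069),('plTR',(483,160),.069),('plBR',(483,232),.069),('plBL',(335,233),.069)]: show(n,uv,z)
T=np.array(p['camera_from_world']);print(T.round(3))
```

```text
blueA [0.4139 0.3784 0.062 ]
blueB [0.411  0.1324 0.062 ]
tealA [0.4015 0.2343 0.062 ]
tealB [0.5003 0.0749 0.062 ]
pink [0.3199 0.1742 0.062 ]
spare [0.6011 0.1135 0.062 ]
or1 [ 0.6281 -0.0867  0.122 ]
or2 [ 0.6134 -0.1658  0.122 ]
jar [0.7288 0.2314 0.09  ]
bottle [0.7705 0.094  0.15  ]
timer [ 0.3025 -0.224   0.024 ]
power [ 0.4956 -0.2586  0.114 ]
speed [ 0.4957 -0.0935  0.092 ]
trayTL [0.6673 0.4392 0.025 ]
trayTR [0.6336 0.1967 0.025 ]
trayBR [0.5007 0.214  0.025 ]
trayBL [0.5375 0.4506 0.025 ]
plTL [0.6992 0.0039 0.069 ]
plTR [ 0.6999 -0.327   0.069 ]
plBR [ 0.5387 -0.3245  0.069 ]
plBL [0.5357 0.0036 0.069 ]
[[ 0.003 -1.    -0.019  0.031]
 [-0.999 -0.002 -0.046  0.527]
 [ 0.046  0.019 -0.999  1.099]
 [ 0.     0.     0.     1.   ]]
```

View pics/c1.png

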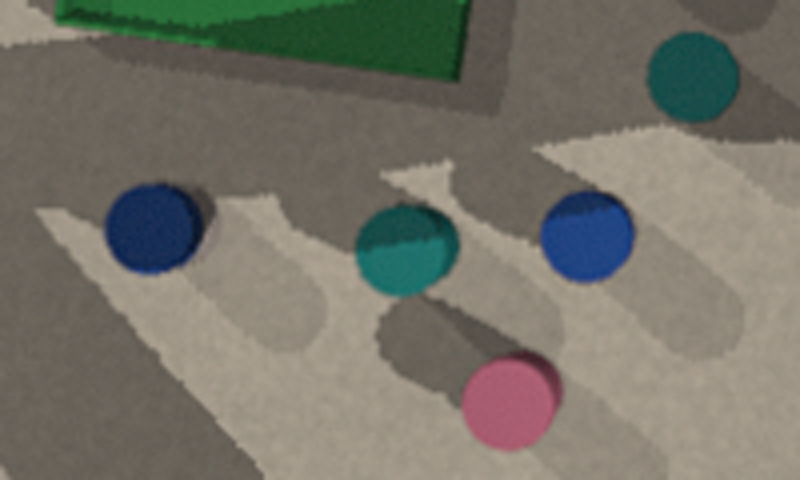

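View pics/c2.png

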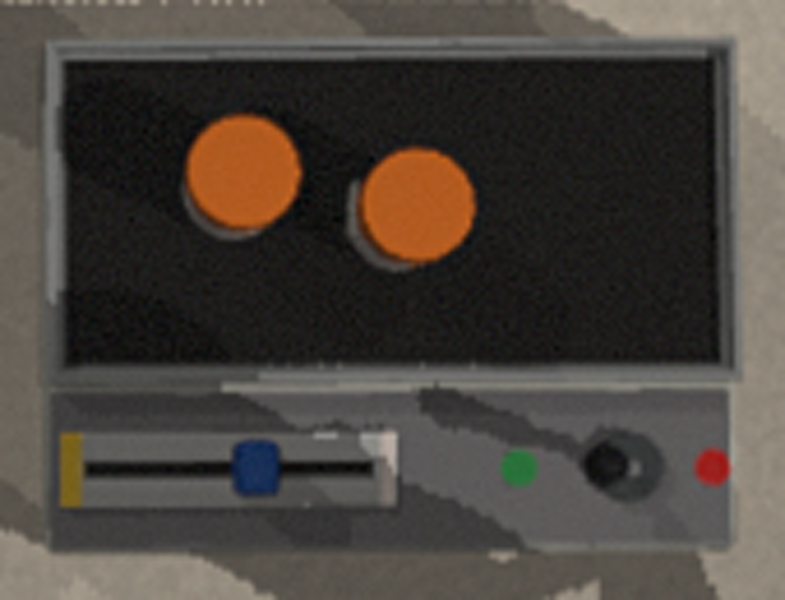

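View pics/c3.png

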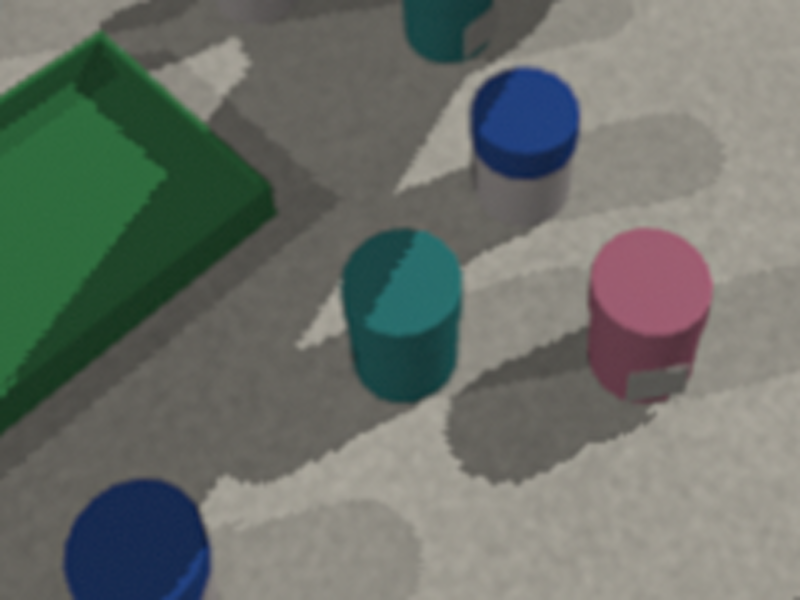

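Request:
step_arm --pt "0 0 0 -8.3" --pt "0 0 0 -8.3" --pt "0 0 0 -8.3" --pt "0 0 0 -8.3" --pt "0 0 0 -8.3" --pt "0 0 0 -8.3" --pt "0 0 0 -8.3" --pt "0 0 0 -8.3" --pt "0 0 0 0" --pt "0 0 0 0" --grip 0 --force 20

```text
t: 2.35
position: [0.2494, -0.5731, 0.2226]
eef_rot: [1.0, -0.003, 0.0, -0.0]
force: [-0.3, 0.8, -0.4]
opening: 0.0112
```

Request:
step_arm --pt "0.03 -0.045 0 0" --pt "0.03 -0.045 0 0" --pt "0.03 -0.045 0 0" --pt "0.03 -0.045 0 0" --pt "0.03 -0.045 0 0" --pt "0.03 -0.045 0 0" --pt "0.03 -0.045 0 0" --pt "0.03 -0.045 0 0" --pt "0.005 -0.008 0 0" --pt "0 0 0 0"

```text
t: 3.35
position: [0.4779, -0.2304, 0.2228]
eef_rot: [1.0, 0.0, 0.0, -0.0]
force: [0.4, -1.1, -0.4]
opening: 0.0007
```

Run:
```python
from h import *
s=telemetry.sense(); print(s['t'],s['position'],s['eef_rot'],s['opening'])
p=snap('wrist','w1')
for q in ('power_tip','speed_top'):
  for r in models.pinpoint(p,q)[:3]:
    print(q,r['p'],r['point'],ray(p,(r['point'][0]*640,r['point'][1]*480),.114 if q=='power_tip' else .092))
```

```text
3.35 [ 0.47791735 -0.23036649  0.22278623] [ 9.99999918e-01  2.92141816e-04  2.32155002e-04 -1.55161133e-04] 0.0006874953270060147
power_tip 0.7 [0.5456, 0.5477] [ 0.49783661 -0.24928231  0.114     ]
speed_top 0.56 [0.5478, 0.0696] [ 0.49748794 -0.09166556  0.092     ]
```

View pics/w1.png

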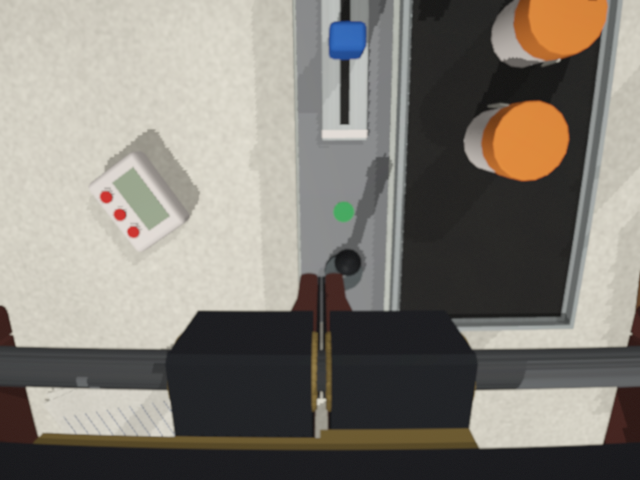

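Request:
step_arm --pt "0.009 -0.013 0 0" --pt "0.009 -0.013 0 0" --pt "0 0 0.03 0" --pt "0 0 0.03 0" --pt "0 0 0.03 0" --pt "0 0 0.03 0" --pt "0 0 0.006 0" --pt "0 0 0 0" --pt "0 0 0 0" --pt "0 0 0 0"

```text
t: 4.5
position: [0.4957, -0.2072, 0.0982]
eef_rot: [1.0, -0.001, 0.001, 0.001]
force: [0.3, -0.0, 0.5]
opening: 0.0006
```

Request:
step_arm --pt "0 0.008 0 0" --pt "0 0.008 0 0" --pt "0 0.007 0 0" --pt "0 0.006 0 0" --pt "0 0.006 0 0" --pt "0 0.006 0 0" --pt "0 0.006 0 0" --pt "0 0.006 0 0" --pt "0 0 0 0" --pt "0 0 0 0"

```text
t: 5.5
position: [0.4947, -0.2595, 0.0965]
eef_rot: [1.0, -0.001, -0.0, -0.0]
force: [-0.4, -1.4, -0.4]
opening: 0.0006
```

Run:
```python
from h import *
p=snap('wrist','w2');p=snap('side','s2')
cv2.imwrite('pics/s2c.png',cv2.cvtColor(cv2.resize(p['pixels'][120:300,260:500],(800,600)),cv2.COLOR_RGB2BGR))
```

```text
(no output)
```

View pics/w2.png

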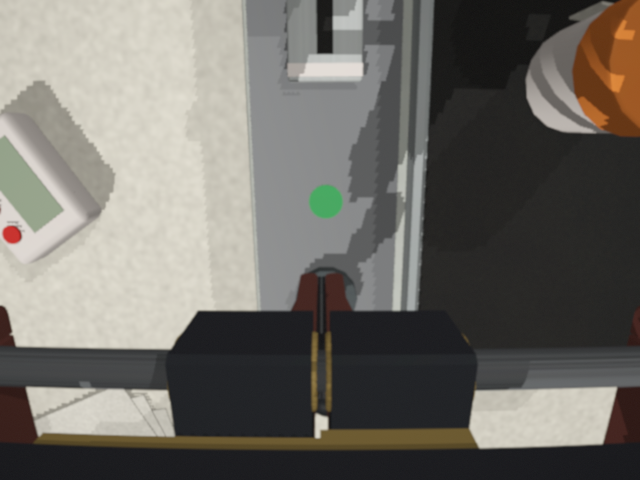

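View pics/s2c.png

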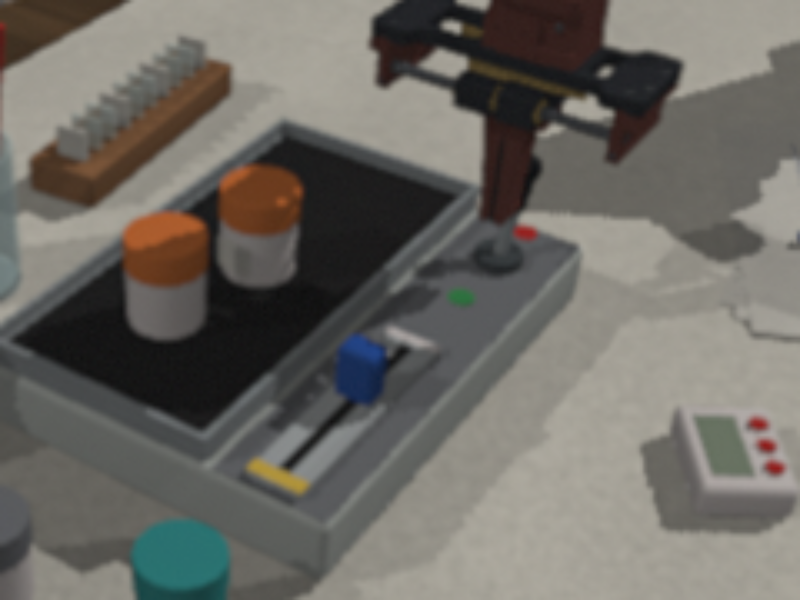

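Request:
step_arm --pt "0 -0.02 0 0" --pt "0 -0.03 0 0" --pt "0 -0.03 0 0" --pt "0 -0.03 0 0" --pt "0 -0.01 0 0" --pt "0 0 0.01 0" --pt "0 0 0.01 0" --pt "0 0 0.008 0" --pt "0 0 0 0" --pt "0 0 0 0"

```text
t: 6.6
position: [0.4946, -0.1402, 0.0681]
eef_rot: [1.0, -0.001, -0.0, -0.0]
force: [0.1, -0.7, 0.9]
opening: 0.0004
```

Run:
```python
from h import *
p=snap('side','s3')
cv2.imwrite('pics/s3c.png',cv2.cvtColor(cv2.resize(p['pixels'][120:300,260:500],(800,600)),cv2.COLOR_RGB2BGR))
```

```text
(no output)
```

View pics/s3c.png

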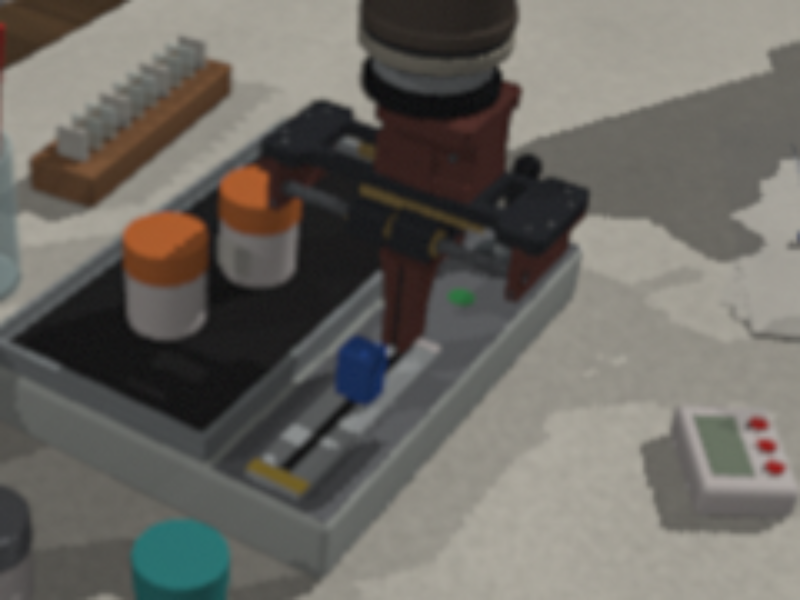

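Request:
step_arm --pt "0 -0.014 0 0" --pt "0 -0.01 0 0" --pt "0 -0.012 0 0" --pt "0 -0.012 0 0" --pt "0 -0.012 0 0" --pt "0 -0.012 0 0" --pt "0 -0.01 0 0" --pt "0 -0.006 0 0" --pt "0 -0.004 0 0" --pt "0 0 0 0"

```text
t: 7.65
position: [0.4949, -0.0485, 0.0687]
eef_rot: [1.0, -0.001, -0.0, 0.001]
force: [-1.0, -4.5, 2.5]
opening: 0.0006
```

Request:
step_arm --pt "0 -0.001 0 0" --pt "0 -0.001 0 0" --pt "0 0 0 0" --pt "0 0 0 0" --pt "0 0 0 0" --pt "0 0 0 0" --pt "0 0 0 0" --pt "0 0 0 0" --pt "0 0 0 0" --pt "0 0 0 0"

```text
t: 8.65
position: [0.4949, -0.0484, 0.0687]
eef_rot: [1.0, -0.002, -0.0, 0.002]
force: [-1.3, -9.6, 3.0]
opening: 0.0006
```

Run:
```python
from h import *
s=telemetry.sense(); print(s['position'],s['force'])
p=snap('side','s4')
cv2.imwrite('pics/s4c.png',cv2.cvtColor(cv2.resize(p['pixels'][120:300,260:500],(800,600)),cv2.COLOR_RGB2BGR))
```

```text
[ 0.49489369 -0.04837721  0.06868555] [-1.27304845 -9.60781937  3.02583397]
```

View pics/s4c.png

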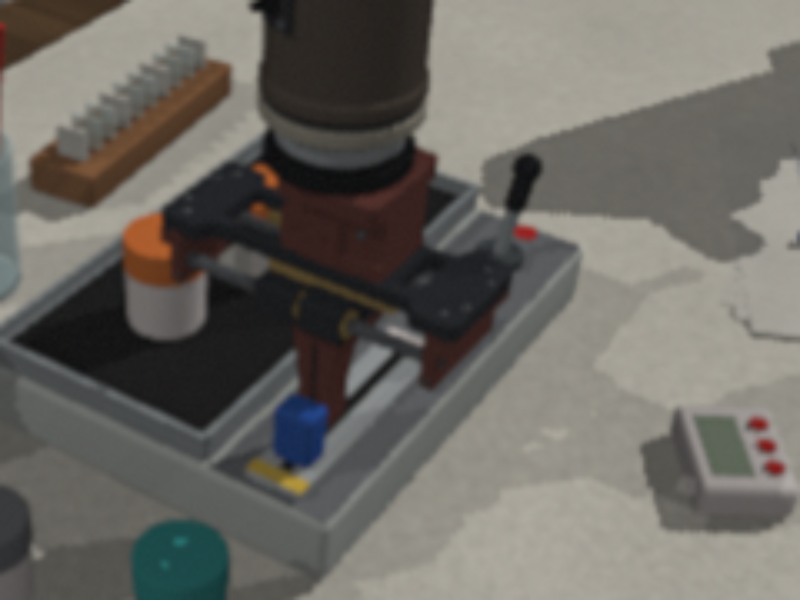

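Request:
step_arm --pt "0 0.012 0 0" --pt "0 0 -0.04 0" --pt "0 0 -0.04 0" --pt "0 0 -0.03 0" --pt "0.03 0.007 0 0" --pt "0.03 0.007 0 0" --pt "0.03 0.007 0 0" --pt "0.03 0.007 0 0" --pt "0.013 0 0 0" --pt "0 0 0 0" --grip 1

```text
t: 9.7
position: [0.6292, -0.0856, 0.1778]
eef_rot: [1.0, -0.001, -0.0, -0.001]
force: [-0.1, 0.6, 0.6]
opening: 0.0772
```

```bash
cat >> h.py <<'E'
def lids(p,z,col):
    hsv=cv2.cvtColor(p['pixels'],cv2.COLOR_RGB2HSV)
    lo,hi={'o':((5,130,60),(20,255,255)),'b':((105,120,40),(125,255,255))}[col]
    m=cv2.morphologyEx(cv2.inRange(hsv,lo,hi),cv2.MORPH_OPEN,np.ones((3,3)))
    for c in cv2.findContours(m,cv2.RETR_EXTERNAL,cv2.CHAIN_APPROX_NONE)[0]:
        if cv2.contourArea(c)>150:
            (u,v),r=cv2.minEnclosingCircle(c)
            print(col,np.round([u,v,r],1),'area/circ',round(cv2.contourArea(c)/(np.pi*r*r),2),ray(p,(u,v),z).round(4))
E
python3 - <<'E'
from h import *
s=telemetry.sense(); print(s['position'],s['force'])
p=snap('wrist','w5'); lids(p,.122,'o')
p=snap('top','t5'); lids(p,.122,'o'); lids(p,.062,'b')
E
```

```text
[ 0.62920855 -0.08558846  0.17775304] [-0.08532078  0.56281108  0.57783479]
o [301.  392.5  35. ] area/circ 0.27 [ 0.6158 -0.1745  0.122 ]
o [302.5 347.   35.6] area/circ 0.31 [ 0.6172 -0.1417  0.122 ]
o [325.  253.   46.2] area/circ 0.95 [ 0.631  -0.0811  0.122 ]
o [484.   14.5  23.1] area/circ 0.13 [0.7117 0.0454 0.122 ]
o [292.8 127.   15.1] area/circ 0.61 [0.7593 0.0944 0.122 ]
o [488.5 105.   35.6] area/circ 0.16 [ 0.808  -0.3243  0.122 ]
o [294.7  20.  295.4] area/circ 0.07 [0.9973 0.0923 0.122 ]
b [276.2 288.5  11.3] area/circ 0.9 [0.4121 0.1341 0.062 ]
b [177.  273.   11.7] area/circ 0.88 [0.4455 0.3583 0.062 ]
b [ 37.  280.5  47.3] area/circ 0.42 [0.426  0.6859 0.062 ]
```

View pics/w5.png

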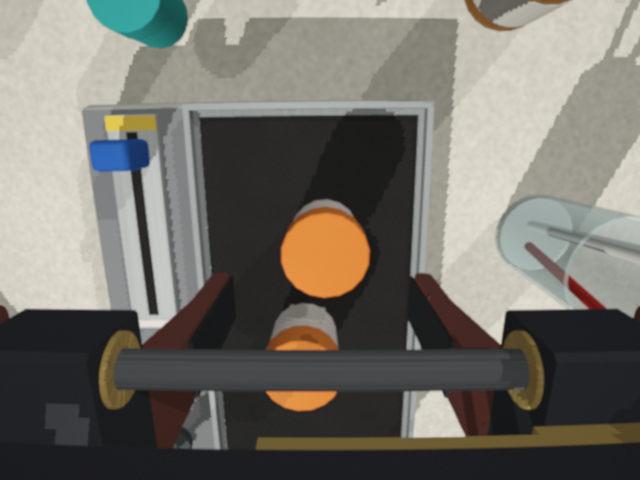

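View pics/t5.png

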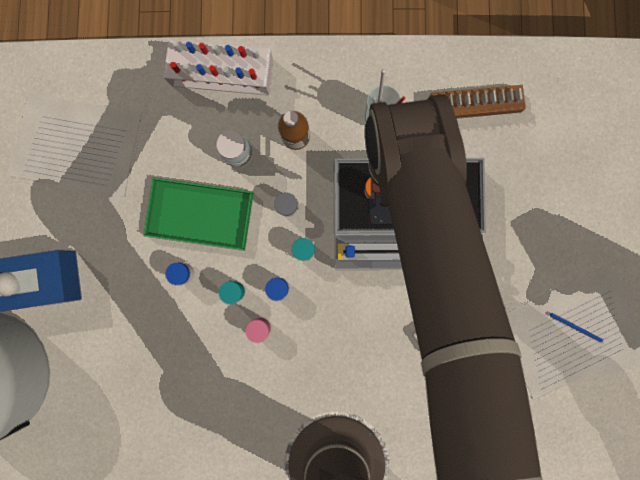

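Request:
step_arm --pt "0 -0.002 0.02 0" --pt "0 0 0.025 0" --pt "0 0 0.025 0" --pt "0 0 0.015 0" --pt "0 0 0.01 0" --pt "0 0 0.003 0" --pt "0 0 0 0" --pt "0 0 0 0" --pt "0 0 0 0" --pt "0 0 0 0"

```text
t: 10.8
position: [0.6284, -0.0836, 0.0813]
eef_rot: [1.0, -0.001, 0.001, 0.0]
force: [-0.3, 0.2, 0.3]
opening: 0.0879
```

Request:
step_arm --pt "0 0 0 0" --pt "0 0 0 0" --pt "0 0 0 0" --pt "0 0 0 0" --pt "0 0 0 0" --pt "0 0 0 0" --pt "0 0 0 0" --pt "0 0 0 0" --pt "0 0 0 0" --pt "0 0 0 0" --grip 0 --force 15

```text
t: 11.8
position: [0.628, -0.0836, 0.0807]
eef_rot: [1.0, -0.001, 0.0, 0.0]
force: [0.6, 0.1, -0.7]
opening: 0.0519
```

Request:
step_arm --pt "0 0 -0.01 0" --pt "0 0 -0.02 0" --pt "0 0 -0.03 0" --pt "0 0 -0.03 0" --pt "0 0 -0.03 0" --pt "0 0 0 0" --pt "0 0 0 0" --pt "0 0 0 0" --pt "0 0 0 0" --pt "0 0 0 0"

```text
t: 12.8
position: [0.6275, -0.0836, 0.1996]
eef_rot: [1.0, -0.0, -0.001, -0.0]
force: [0.3, -0.1, -0.4]
opening: 0.0517
```

Run:
```python
from h import *
p=snap('top','t6')
hsv=cv2.cvtColor(p['pixels'],cv2.COLOR_RGB2HSV); m=cv2.inRange(hsv,(50,120,30),(75,255,255))
c=max(cv2.findContours(m,cv2.RETR_EXTERNAL,cv2.CHAIN_APPROX_NONE)[0],key=cv2.contourArea)
q=cv2.boxPoints(cv2.minAreaRect(c)); print(q)
for a in q: print(ray(p,a,.025).round(4))
print(np.mean([ray(p,a,.025) for a in q],0))
for r in models.pinpoint(p,'tray_in')[:2]: print(r['p'],ray(p,(r['point'][0]*640,r['point'][1]*480),.005))
s=snap('side','s6')
for r in models.pinpoint(s,'tray_in')[:2]: print(r['p'],ray(s,(r['point'][0]*640,r['point'][1]*480),.005))
```

```text
[[143.42    235.06   ]
 [151.71999 176.95999]
 [252.93999 191.41998]
 [244.64    249.51999]]
[0.5326 0.4519 0.025 ]
[0.6698 0.4351 0.025 ]
[0.6349 0.1945 0.025 ]
[0.4995 0.2125 0.025 ]
[0.58421867 0.32351395 0.025     ]
0.67 [0.58259455 0.32938594 0.005     ]
0.55 [0.58116513 0.32964907 0.005     ]
0.4 [ 0.6552969  -0.23711774  0.005     ]
```

View pics/s6.png

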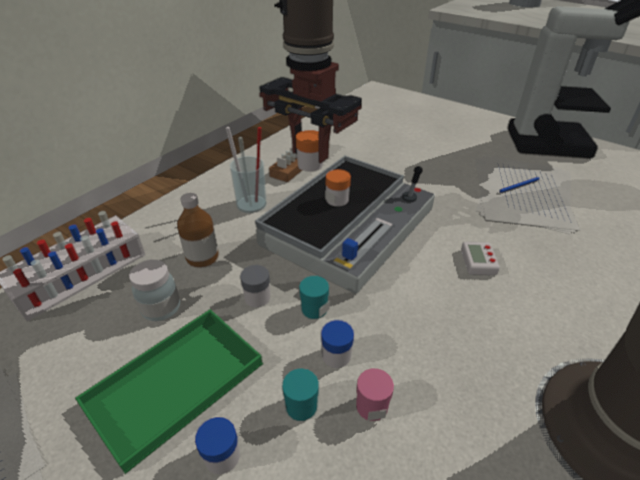

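Request:
step_arm --pt "-0.002 -0.03 0 0" --pt "-0.004 -0.045 0 0" --pt "-0.004 -0.045 0 0" --pt "-0.004 -0.045 0 0" --pt "-0.004 -0.045 0 0" --pt "-0.004 -0.045 0 0" --pt "-0.004 -0.045 0 0" --pt "-0.004 -0.045 0 0" --pt "-0.004 -0.045 0 0" --pt "-0.002 -0.03 0 0"

```text
t: 14.0
position: [0.5909, 0.3406, 0.2006]
eef_rot: [1.0, 0.001, -0.0, -0.001]
force: [-0.5, 0.4, 0.2]
opening: 0.0517
```

Request:
step_arm --pt "0 -0.02 0 0" --pt "0 -0.019 0 0" --pt "0 0 0 0" --pt "0 0 0 0" --pt "0 0 0 0" --pt "0 0 0 0" --pt "0 0 0 0" --pt "0 0 0 0" --pt "0 0 0 0" --pt "0 0 0 0"

```text
t: 15.0
position: [0.5925, 0.3753, 0.2007]
eef_rot: [1.0, -0.001, 0.0, 0.0]
force: [-0.7, -0.2, -0.8]
opening: 0.0517
```

Request:
step_arm --pt "0 0 0.03 0" --pt "0 0 0.04 0" --pt "0 0 0.04 0" --pt "0 0 0.03 0" --pt "0 0 0.015 0" --pt "0 0 0.01 0" --pt "0 0 0.005 0" --pt "0 0 0.004 0" --pt "0 0 0 0" --pt "0 0 0 0"

```text
t: 16.0
position: [0.593, 0.3758, 0.0278]
eef_rot: [1.0, -0.001, 0.001, -0.0]
force: [0.3, 0.8, -0.8]
opening: 0.0518
```

Request:
step_arm --pt "0 0 0.001 0" --pt "0 0 0.001 0" --pt "0 0 0 0" --pt "0 0 0 0" --pt "0 0 0 0" --pt "0 0 0 0" --pt "0 0 0 0" --pt "0 0 0 0" --pt "0 0 0 0" --pt "0 0 0 0"

```text
t: 17.0
position: [0.5929, 0.3757, 0.0256]
eef_rot: [1.0, -0.001, 0.001, -0.0]
force: [-0.6, -0.5, 5.7]
opening: 0.0519
```

Request:
step_arm --pt "0 0 0 0" --pt "0 0 0 0" --pt "0 0 0 0" --pt "0 0 0 0" --pt "0 0 -0.01 0" --pt "0 0 -0.03 0" --pt "0 0 -0.04 0" --pt "0 0 -0.04 0" --pt "0 0 -0.04 0" --pt "0 0 0 0" --grip 0.77

```text
t: 18.0
position: [0.5947, 0.3778, 0.1925]
eef_rot: [1.0, -0.001, 0.004, -0.003]
force: [0.3, 0.8, 0.0]
opening: 0.0674
```

Run:
```python
from h import *
s=telemetry.sense(); print(s['position'],s['force'],s['opening'])
p=snap('wrist','w7')
```

```text
[0.59474626 0.37784351 0.19247681] [0.29988552 0.77291567 0.03154842] 0.06742278000301674
```

View pics/w7.png

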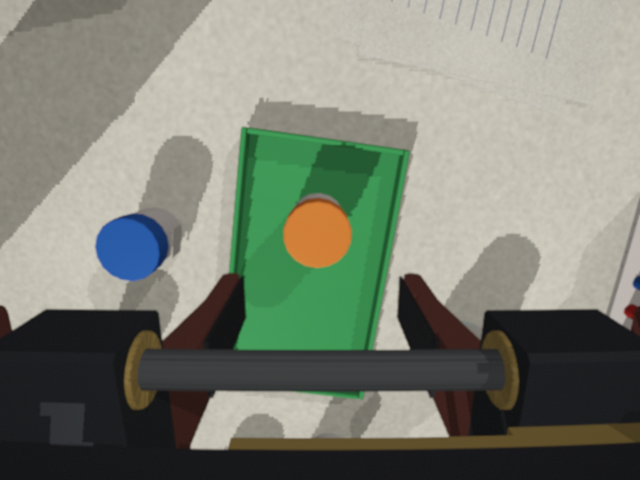

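Request:
step_arm --pt "0.001 0.03 0 0" --pt "0.002 0.045 0 0" --pt "0.002 0.045 0 0" --pt "0.002 0.045 0 0" --pt "0.002 0.045 0 0" --pt "0.002 0.045 0 0" --pt "0.002 0.045 0 0" --pt "0.002 0.045 0 0" --pt "0.002 0.045 0 0" --pt "0.002 0.045 0 0" --grip 1

```text
t: 19.05
position: [0.6101, -0.0615, 0.1837]
eef_rot: [1.0, -0.001, -0.001, 0.0]
force: [0.7, -0.4, 0.4]
opening: 0.0879
```

Request:
step_arm --pt "0 0.045 0 0" --pt "0 0.045 0 0" --pt "0 0.018 0 0" --pt "0 0 0 0" --pt "0 0 0 0" --pt "0 0 0 0" --pt "0 0 0 0" --pt "0 0 0 0" --pt "0 0 0 0" --pt "0 0 0 0"

```text
t: 20.05
position: [0.611, -0.1672, 0.1847]
eef_rot: [1.0, -0.0, 0.0, 0.0]
force: [0.0, 0.1, -0.1]
opening: 0.0881
```

Run:
```python
from h import *
s=telemetry.sense(); print(s['position'],s['force'],s['opening'])
p=snap('wrist','w8');lids(p,.122,'o')
for r in models.pinpoint(p,'done1')[:3]: print(r['p'],ray(p,(r['point'][0]*640,r['point'][1]*480),.06))
```

```text
[ 0.61098893 -0.1671995   0.18471768] [ 0.02243231  0.07065892 -0.14130162] 0.08808484626435759
o [571.  294.5  40.3] area/circ 0.42 [ 0.7672 -0.1921  0.122 ]
o [329.6 246.1  45. ] area/circ 0.95 [ 0.6156 -0.1606  0.122 ]
0.79 [ 0.61395942 -0.16344416  0.06      ]
```

View pics/w8.png

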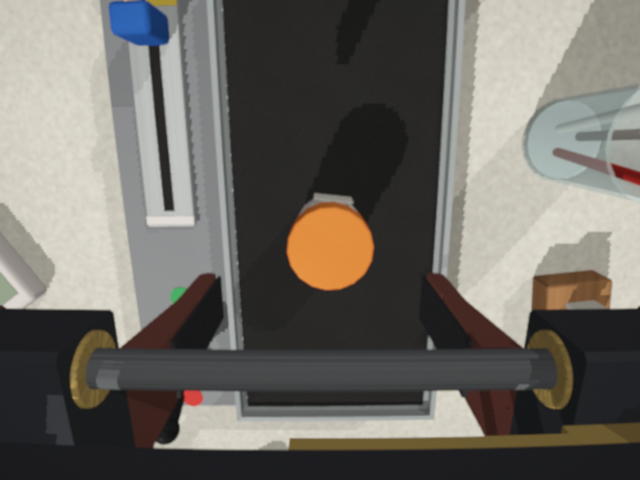

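Request:
step_arm --pt "0.003 -0.004 0.02 0" --pt "0 0 0.025 0" --pt "0 0 0.025 0" --pt "0 0 0.018 0" --pt "0 0 0.01 0" --pt "0 0 0.006 0" --pt "0 0 0 0" --pt "0 0 0 0" --pt "0 0 0 0" --pt "0 0 0 0"

```text
t: 21.15
position: [0.6144, -0.1637, 0.0815]
eef_rot: [1.0, -0.001, 0.001, 0.0]
force: [0.7, -0.2, 0.3]
opening: 0.088
```

Request:
step_arm --pt "0 0 0 0" --pt "0 0 0 0" --pt "0 0 0 0" --pt "0 0 0 0" --pt "0 0 0 0" --pt "0 0 0 0" --pt "0 0 0 0" --pt "0 0 0 0" --pt "0 0 0 0" --pt "0 0 0 0" --grip 0

```text
t: 22.15
position: [0.614, -0.1636, 0.0807]
eef_rot: [1.0, -0.001, 0.0, 0.0]
force: [1.2, 0.3, -0.3]
opening: 0.0518
```

Request:
step_arm --pt "0 0 -0.01 0" --pt "0 0 -0.02 0" --pt "0 0 -0.03 0" --pt "0 0 -0.03 0" --pt "0 0 -0.03 0" --pt "0 -0.03 0 0" --pt "0 -0.04 0 0" --pt "0 -0.045 0 0" --pt "0 -0.045 0 0" --pt "0 -0.045 0 0"

```text
t: 23.15
position: [0.6138, 0.0429, 0.2015]
eef_rot: [1.0, -0.001, 0.0, 0.0]
force: [0.8, 0.3, -1.6]
opening: 0.0518
```

Request:
step_arm --pt "-0.006 -0.04 0 0" --pt "-0.006 -0.04 0 0" --pt "-0.006 -0.04 0 0" --pt "-0.006 -0.04 0 0" --pt "-0.006 -0.04 0 0" --pt "-0.006 -0.032 0 0" --pt "0 0 0 0" --pt "0 0 0 0" --pt "0 0 0 0" --pt "0 0 0 0"

```text
t: 24.15
position: [0.5791, 0.2716, 0.2007]
eef_rot: [1.0, -0.002, 0.0, 0.0]
force: [-0.2, -1.0, -0.5]
opening: 0.052
```

Request:
step_arm --pt "0 0 0.03 0" --pt "0 0 0.04 0" --pt "0 0 0.04 0" --pt "0 0 0.03 0" --pt "0 0 0.015 0" --pt "0 0 0.01 0" --pt "0 0 0.005 0" --pt "0 0 0.005 0" --pt "0 0 0 0" --pt "0 0 0 0"

```text
t: 25.15
position: [0.5789, 0.2738, 0.0266]
eef_rot: [1.0, -0.001, 0.001, -0.0]
force: [0.8, 0.6, -0.1]
opening: 0.0516
```

Request:
step_arm --pt "0 0 0.001 0" --pt "0 0 0 0" --pt "0 0 0 0" --pt "0 0 0 0" --pt "0 0 0 0" --pt "0 0 0 0" --pt "0 0 0 0" --pt "0 0 0 0" --pt "0 0 0 0" --pt "0 0 0 0"

```text
t: 26.15
position: [0.579, 0.2738, 0.0257]
eef_rot: [1.0, -0.001, 0.001, -0.0]
force: [-0.2, -0.7, 6.0]
opening: 0.052
```

Request:
step_arm --pt "0 0 0 0" --pt "0 0 0 0" --pt "0 0 0 0" --pt "0 0 0 0" --pt "0 0 -0.01 0" --pt "0 0 -0.03 0" --pt "0 0 -0.04 0" --pt "0 0 -0.04 0" --pt "0 0 -0.03 0" --pt "0 0 0 0" --grip 0.77

```text
t: 27.15
position: [0.5805, 0.2751, 0.1805]
eef_rot: [1.0, -0.001, 0.004, -0.002]
force: [0.6, 0.0, -0.3]
opening: 0.0675
```

Run:
```python
from h import *
s=telemetry.sense(); print(s['position'],s['force'],s['opening'])
p=snap('wrist','w9');lids(p,.067,'o');lids(p,.062,'b')
p=snap('top','t9');lids(p,.067,'o');lids(p,.062,'b')
```

```text
[0.58046294 0.27512084 0.18051449] [ 0.56099047  0.00426155 -0.2624104 ] 0.06749480975566513
o [317.1 234.6  36.3] area/circ 0.94 [0.578  0.2765 0.067 ]
o [337.9  88.4  40.9] area/circ 0.92 [0.592  0.3763 0.067 ]
b [127.3 110.4  41.7] area/circ 0.85 [0.4475 0.3636 0.062 ]
o [216.  214.   12.2] area/circ 0.89 [0.578  0.2702 0.067 ]
o [292.8 127.   15.1] area/circ 0.6 [0.775 0.099 0.067]
o [477.  102.1  47.4] area/circ 0.14 [ 0.8327 -0.3167  0.067 ]
o [294.7  20.  295.4] area/circ 0.07 [1.026  0.0968 0.067 ]
b [276.2 288.5  11.3] area/circ 0.9 [0.4121 0.1341 0.062 ]
b [ 36.8 282.5  45.9] area/circ 0.42 [0.4214 0.6863 0.062 ]
```

View pics/w9.png

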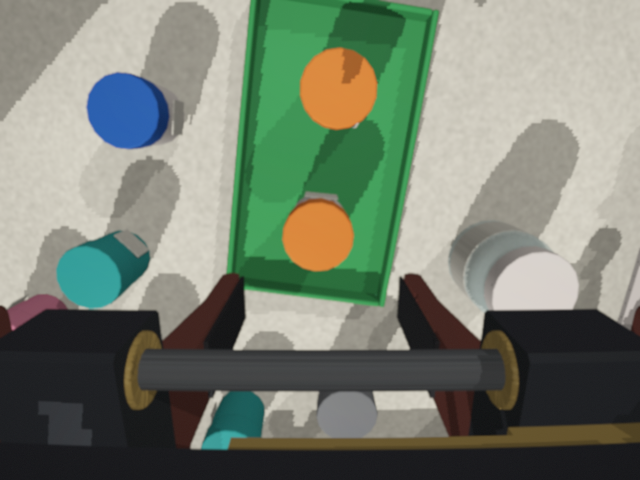

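View pics/t9.png

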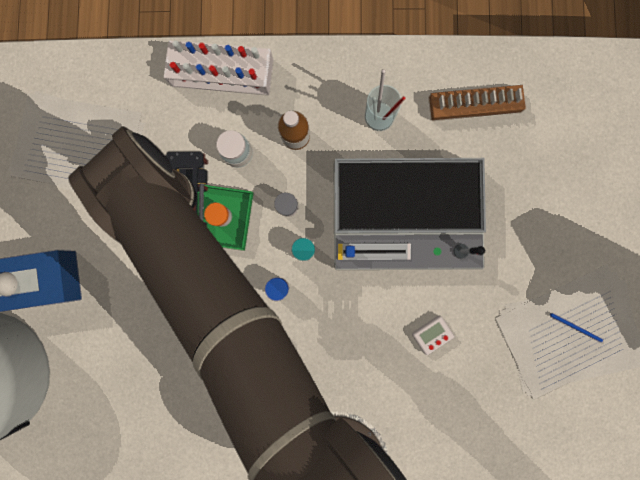

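Request:
step_arm --pt "-0.034 -0.021 0 0" --pt "-0.034 -0.021 0 0" --pt "-0.034 -0.021 0 0" --pt "-0.032 -0.022 0 0" --pt "0 0 0 0" --pt "0 0 0 0" --pt "0 0 0 0" --pt "0 0 0 0" --pt "0 0 0 0" --pt "0 0 0 0" --grip 0.95

```text
t: 28.25
position: [0.445, 0.3581, 0.1744]
eef_rot: [1.0, -0.001, -0.0, 0.0]
force: [0.4, 0.7, 0.7]
opening: 0.0839
```

Run:
```python
from h import *
s=telemetry.sense(); print(s['position'],s['force'],s['opening'])
p=snap('wrist','w10');lids(p,.062,'b')
for r in models.pinpoint(p,'wait1')[:3]: print(r['p'],ray(p,(r['point'][0]*640,r['point'][1]*480),.0))
```

```text
[0.44501943 0.35805319 0.17441256] [0.44205276 0.73461164 0.66220009] 0.08385561910632634
b [319.3 226.   35.7] area/circ 0.94 [0.4432 0.3656 0.062 ]
0.92 [0.44722832 0.36497854 0.        ]
0.92 [0.40129004 0.24176677 0.        ]
0.78 [0.31853519 0.18150462 0.        ]
```

View pics/w10.png

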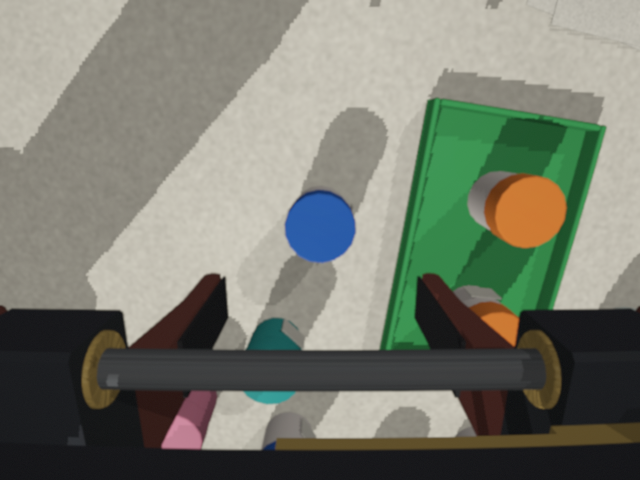

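Request:
step_arm --pt "0 -0.004 0.03 0" --pt "0 0 0.035 0" --pt "0 0 0.035 0" --pt "0 0 0.025 0" --pt "0 0 0.015 0" --pt "0 0 0.01 0" --pt "0 0 0.003 0" --pt "0 0 0 0" --pt "0 0 0 0" --pt "0 0 0 0"

```text
t: 29.35
position: [0.445, 0.3631, 0.0227]
eef_rot: [1.0, -0.001, 0.001, -0.001]
force: [0.9, -0.1, 0.6]
opening: 0.0835
```

Request:
step_arm --pt "0 0 0 0" --pt "0 0 0 0" --pt "0 0 0 0" --pt "0 0 0 0" --pt "0 0 0 0" --pt "0 0 0 0" --pt "0 0 0 0" --pt "0 0 0 0" --pt "0 0 0 0" --pt "0 0 0 0" --grip 0

```text
t: 30.35
position: [0.4445, 0.3626, 0.0217]
eef_rot: [1.0, -0.001, 0.0, 0.0]
force: [-0.1, -0.2, 0.8]
opening: 0.0519
```

Request:
step_arm --pt "0 0 -0.01 0" --pt "0 0 -0.02 0" --pt "0 0 -0.03 0" --pt "0 0 -0.04 0" --pt "0 0 -0.04 0" --pt "0 0 -0.04 0" --pt "0 0 0 0" --pt "0 0 0 0" --pt "0 0 0 0" --pt "0 0 0 0"

```text
t: 31.35
position: [0.4439, 0.3619, 0.2002]
eef_rot: [1.0, -0.0, -0.001, 0.001]
force: [-0.5, -0.2, -1.2]
opening: 0.0516
```

Request:
step_arm --pt "0.01 0.03 0 0" --pt "0.014 0.045 0 0" --pt "0.014 0.045 0 0" --pt "0.014 0.045 0 0" --pt "0.014 0.045 0 0" --pt "0.014 0.045 0 0" --pt "0.014 0.045 0 0" --pt "0.014 0.045 0 0" --pt "0.014 0.045 0 0" --pt "0.014 0.045 0 0"

```text
t: 32.35
position: [0.5797, -0.0744, 0.2005]
eef_rot: [1.0, -0.0, -0.001, -0.0]
force: [0.2, 0.6, 0.6]
opening: 0.0515
```

Request:
step_arm --pt "0.014 0.045 0 0" --pt "0.014 0.04 0 0" --pt "0.01 0.03 0 0" --pt "0 0 0 0" --pt "0 0 0 0" --pt "0 0 0 0" --pt "0 0 0 0" --pt "0 0 0 0" --pt "0 0 0 0" --pt "0 0 0 0"

```text
t: 33.35
position: [0.6179, -0.1872, 0.2019]
eef_rot: [1.0, -0.0, 0.0, 0.0]
force: [0.4, 0.2, -1.2]
opening: 0.0517
```

Down to about 0.082: 0.120.

Request:
step_arm --pt "0 0 0.025 0" --pt "0 0 0.035 0" --pt "0 0 0.03 0" --pt "0 0 0.015 0" --pt "0 0 0.007 0" --pt "0 0 0.004 0" --pt "0 0 0.003 0" --pt "0 0 0.001 0" --pt "0 0 0 0" --pt "0 0 0 0"

```text
t: 34.35
position: [0.6182, -0.1877, 0.0824]
eef_rot: [1.0, -0.001, 0.001, 0.0]
force: [-0.3, 0.2, -0.7]
opening: 0.0517
```

Run:
```python
from h import *
s=telemetry.sense(); print(s['position'],s['force'],s['opening'])
```

```text
[ 0.61824959 -0.18766928  0.08236584] [-0.30745409  0.20025795 -0.74917256] 0.05165978960922238
```

Request:
step_arm --pt "0 0 0.001 0" --pt "0 0 0.0005 0" --pt "0 0 0 0" --pt "0 0 0 0" --pt "0 0 0 0" --pt "0 0 0 0" --pt "0 0 0 0" --pt "0 0 0 0" --pt "0 0 0 0" --pt "0 0 0 0"

```text
t: 35.35
position: [0.6183, -0.1877, 0.0817]
eef_rot: [1.0, -0.001, 0.001, 0.0]
force: [-3.5, 0.3, 7.4]
opening: 0.0518
```

Request:
step_arm --pt "0 0 0 0" --pt "0 0 0 0" --pt "0 0 0 0" --pt "0 0 0 0" --pt "0 0 -0.01 0" --pt "0 0 -0.03 0" --pt "0 0 -0.03 0" --pt "0 0 -0.03 0" --pt "0 0 0 0" --pt "0 0 0 0" --grip 0.9

```text
t: 36.35
position: [0.6182, -0.1877, 0.1813]
eef_rot: [1.0, -0.001, 0.001, 0.0]
force: [-0.5, 0.1, -1.8]
opening: 0.0788
```

Run:
```python
from h import *
s=telemetry.sense(); print(s['position'],s['force'],s['opening'])
p=snap('wrist','w11');lids(p,.122,'b')
p=snap('top','t11');lids(p,.062,'b')
```

```text
[ 0.61824518 -0.18772369  0.18126607] [-0.52034663  0.07255057 -1.76668419] 0.07876156375683092
b [320.6 253.2  45. ] area/circ 0.95 [ 0.6176 -0.1845  0.122 ]
b [128.    2.5  24.1] area/circ 0.23 [ 0.5183 -0.0497  0.122 ]
b [276.2 288.5  11.3] area/circ 0.9 [0.4121 0.1341 0.062 ]
b [ 37. 281.  47.] area/circ 0.42 [0.4248 0.6859 0.062 ]
b [423.5 192.5  12. ] area/circ 0.56 [ 0.6274 -0.1944  0.062 ]
```

View pics/w11.png

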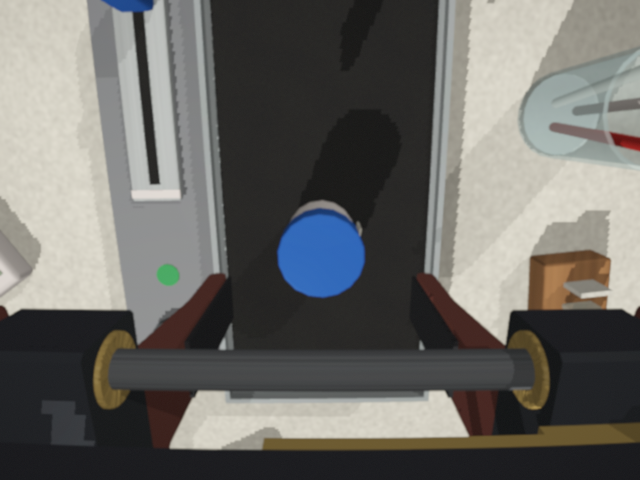

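View pics/t11.png

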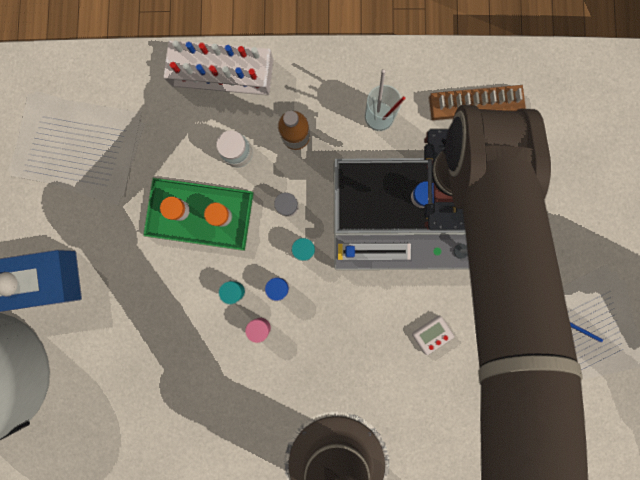

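Request:
step_arm --pt "-0.023 -0.035 0 0" --pt "-0.023 -0.036 0 0" --pt "-0.023 -0.036 0 0" --pt "-0.023 -0.036 0 0" --pt "-0.023 -0.036 0 0" --pt "-0.023 -0.036 0 0" --pt "-0.023 -0.036 0 0" --pt "-0.023 -0.036 0 0" --pt "-0.023 -0.035 0 0" --pt "0 0 0 0"

```text
t: 37.45
position: [0.4079, 0.1387, 0.1796]
eef_rot: [1.0, 0.003, -0.001, -0.0]
force: [-0.3, 0.0, 0.8]
opening: 0.079
```

Run:
```python
from h import *
s=telemetry.sense(); print(s['position'],s['force'],s['opening'])
p=snap('wrist','w12');lids(p,.062,'b')
```

```text
[0.40785738 0.13867785 0.17963964] [-0.28266445  0.03700522  0.78722131] 0.078956646633176
b [427.5 425.   19.3] area/circ 0.57 [ 0.4989 -0.0275  0.062 ]
b [325.7 233.3  34.7] area/circ 0.94 [0.4105 0.1396 0.062 ]
```

View pics/w12.png

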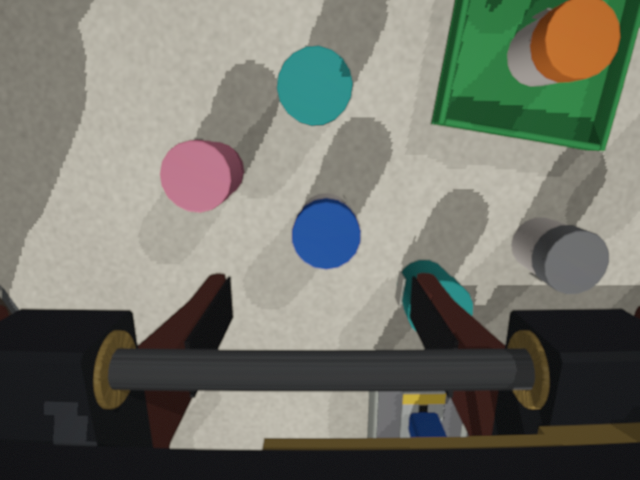

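Request:
step_arm --pt "0.003 0.002 0.03 0" --pt "0 0 0.035 0" --pt "0 0 0.035 0" --pt "0 0 0.03 0" --pt "0 0 0.015 0" --pt "0 0 0.01 0" --pt "0 0 0.003 0" --pt "0 0 0 0" --pt "0 0 0 0" --pt "0 0 0 0"

```text
t: 38.5
position: [0.4149, 0.1327, 0.0229]
eef_rot: [1.0, -0.001, 0.001, -0.0]
force: [-0.0, 1.3, 0.5]
opening: 0.079
```

Request:
step_arm --pt "0 0 0 0" --pt "0 0 0 0" --pt "0 0 0 0" --pt "0 0 0 0" --pt "0 0 0 0" --pt "0 0 0 0" --pt "0 0 0 0" --pt "0 0 0 0" --pt "0 0 0 0" --pt "0 0 0 0" --grip 0

```text
t: 39.5
position: [0.414, 0.1325, 0.0222]
eef_rot: [1.0, -0.001, -0.0, 0.0]
force: [-1.9, 0.4, 5.6]
opening: 0.0515
```

Request:
step_arm --pt "0 0 -0.01 0" --pt "0 0 -0.02 0" --pt "0 0 -0.03 0" --pt "0 0 -0.04 0" --pt "0 0 -0.04 0" --pt "0 0 -0.04 0" --pt "0 0 0 0" --pt "0 0 0 0" --pt "0 0 0 0" --pt "0 0 0 0"

```text
t: 40.5
position: [0.4134, 0.1324, 0.201]
eef_rot: [1.0, -0.0, -0.001, 0.0]
force: [-0.8, 0.3, -0.8]
opening: 0.0518
```

Request:
step_arm --pt "0.025 0.027 0 0" --pt "0.03 0.033 0 0" --pt "0.03 0.033 0 0" --pt "0.03 0.033 0 0" --pt "0.03 0.033 0 0" --pt "0.03 0.033 0 0" --pt "0.03 0.03 0 0" --pt "0 0 0 0" --pt "0 0 0 0" --pt "0 0 0 0"

```text
t: 41.5
position: [0.6181, -0.088, 0.2011]
eef_rot: [1.0, 0.0, -0.001, -0.001]
force: [0.1, 1.1, -0.1]
opening: 0.0518
```

Request:
step_arm --pt "0 0 0.025 0" --pt "0 0 0.035 0" --pt "0 0 0.03 0" --pt "0 0 0.015 0" --pt "0 0 0.007 0" --pt "0 0 0.004 0" --pt "0 0 0.002 0" --pt "0 0 0 0" --pt "0 0 0 0" --pt "0 0 0 0"

```text
t: 42.5
position: [0.6194, -0.0897, 0.0848]
eef_rot: [1.0, -0.001, 0.001, 0.0]
force: [-0.0, 0.1, -0.8]
opening: 0.052
```

Request:
step_arm --pt "0 0 0.001 0" --pt "0 0 0.001 0" --pt "0 0 0.001 0" --pt "0 0 0 0" --pt "0 0 0 0" --pt "0 0 0 0" --pt "0 0 0 0" --pt "0 0 0 0" --pt "0 0 0 0" --pt "0 0 0 0"

```text
t: 43.5
position: [0.6191, -0.0897, 0.0823]
eef_rot: [1.0, -0.001, 0.0, 0.0]
force: [-3.0, 0.4, 8.2]
opening: 0.052
```

Request:
step_arm --pt "0 0 0 0" --pt "0 0 0 0" --pt "0 0 0 0" --pt "0 0 0 0" --pt "0 0 -0.01 0" --pt "0 0 -0.03 0" --pt "0 0 -0.03 0" --pt "0 0 -0.03 0" --pt "0 0 0 0" --pt "0 0 0 0" --grip 0.9

```text
t: 44.5
position: [0.6194, -0.0896, 0.1822]
eef_rot: [1.0, -0.001, 0.001, 0.0]
force: [0.3, 1.1, -0.6]
opening: 0.0788
```

Run:
```python
from h import *
s=telemetry.sense(); print(s['position'],s['force'],s['opening'])
p=snap('wrist','w13');lids(p,.122,'b')
p=snap('top','t13');lids(p,.067,'o')
p=snap('side','s13')
```

```text
[ 0.61936959 -0.08964567  0.18222382] [ 0.27109837  1.09268923 -0.59223993] 0.07879162404009107
b [319.  398.   39.5] area/circ 0.52 [ 0.6176 -0.1863  0.122 ]
b [320.5 247.6  45. ] area/circ 0.95 [ 0.6187 -0.0833  0.122 ]
b [135.2 146.7  29.3] area/circ 0.57 [ 0.5155 -0.025   0.122 ]
o [216.  214.   12.2] area/circ 0.89 [0.578  0.2702 0.067 ]
o [172.  208.   12.4] area/circ 0.88 [0.5916 0.3706 0.067 ]
o [292.8 127.2  15.2] area/circ 0.61 [0.7747 0.099  0.067 ]
o [489.  105.   35.1] area/circ 0.16 [ 0.8263 -0.344   0.067 ]
o [294.2  20.  294.9] area/circ 0.07 [1.026  0.0978 0.067 ]
```

View pics/w13.png

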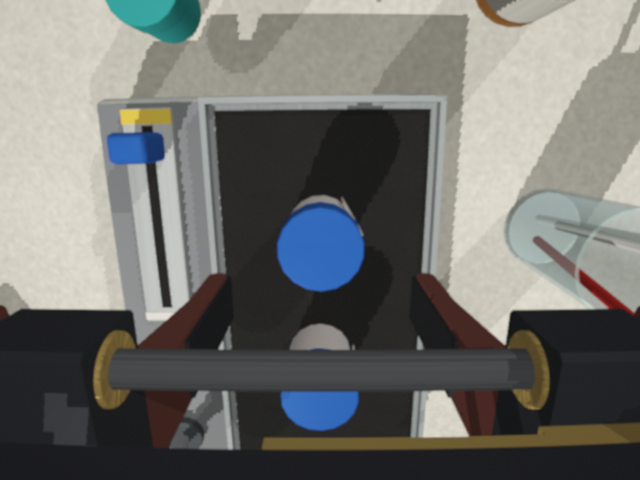

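View pics/s13.png

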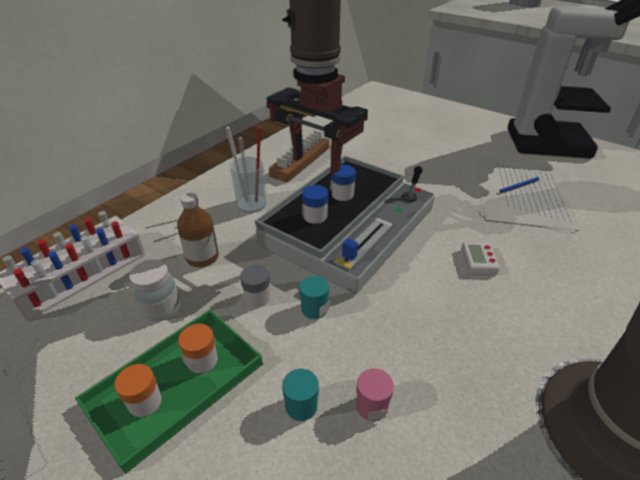

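Request:
step_arm --pt "-0.01 0.02 -0.02 0" --pt "-0.017 0.035 0 0" --pt "-0.017 0.035 0 0" --pt "-0.017 0.035 0 0" --pt "-0.017 0.035 0 0" --pt "-0.017 0.035 0 0" --pt "-0.017 0.035 0 0" --pt "-0.013 0.032 0 0" --pt "0 0 0 0" --pt "0 0 0 0" --grip 0

```text
t: 45.65
position: [0.4929, -0.3517, 0.2]
eef_rot: [1.0, -0.001, -0.001, -0.001]
force: [0.5, 0.5, -0.1]
opening: 0.0031
```

Run:
```python
from h import *
s=telemetry.sense(); print(s['position'],s['force'],s['opening'])
p=snap('wrist','w14')
p0=snap('top','t14')
for q in ('power_tip',):
  for r in models.pinpoint(p,q)[:3]: print(r['p'],ray(p,(r['point'][0]*640,r['point'][1]*480),.114))
  for r in models.pinpoint(p0,q)[:3]: print(r['p'],ray(p0,(r['point'][0]*640,r['point'][1]*480),.114))
```

```text
[ 0.49293874 -0.35169114  0.19998174] [ 0.51298418  0.54964202 -0.06173768] 0.0030759349966386126
0.94 [ 0.49640945 -0.30832023  0.114     ]
0.61 [ 0.49375537 -0.31430399  0.114     ]
0.29 [0.5747424  0.34409849 0.114     ]
```

View pics/w14.png

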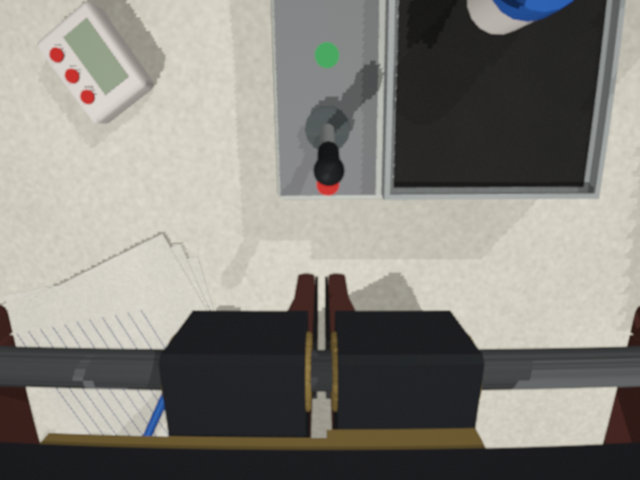

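Tip at about (0.496, −0.306), leaning to the red dot. Lower to z ≈ 0.098, then push left.

Request:
step_arm --pt "0.003 0 0.03 0" --pt "0 0 0.03 0" --pt "0 0 0.03 0" --pt "0 0 0.012 0" --pt "0 0 0 0" --pt "0 0 0 0" --pt "0 0 0 0" --pt "0 0 0 0" --pt "0 0 0 0" --pt "0 0 0 0"

```text
t: 46.85
position: [0.4968, -0.3517, 0.0997]
eef_rot: [1.0, -0.001, 0.0, 0.0]
force: [-1.0, -0.2, 0.3]
opening: 0.0004
```

Request:
step_arm --pt "0 -0.01 0 0" --pt "0 -0.01 0 0" --pt "0 -0.007 0 0" --pt "0 -0.006 0 0" --pt "0 -0.006 0 0" --pt "0 -0.006 0 0" --pt "0 -0.006 0 0" --pt "0 -0.006 0 0" --pt "0 -0.002 0 0" --pt "0 0 0 0"

```text
t: 47.85
position: [0.4968, -0.292, 0.0991]
eef_rot: [1.0, -0.0, -0.0, -0.0]
force: [0.4, 0.1, 0.4]
opening: 0.0008
```

Run:
```python
from h import *
s=telemetry.sense(); print(s['position'],s['force'],s['opening'])
p=snap('side','s15')
cv2.imwrite('pics/s15c.png',cv2.cvtColor(cv2.resize(p['pixels'][120:300,260:500],(800,600)),cv2.COLOR_RGB2BGR))
```

```text
[ 0.49677363 -0.2919548   0.09910657] [0.44504138 0.14801672 0.36245822] 0.0008041307279679976
```

View pics/s15c.png

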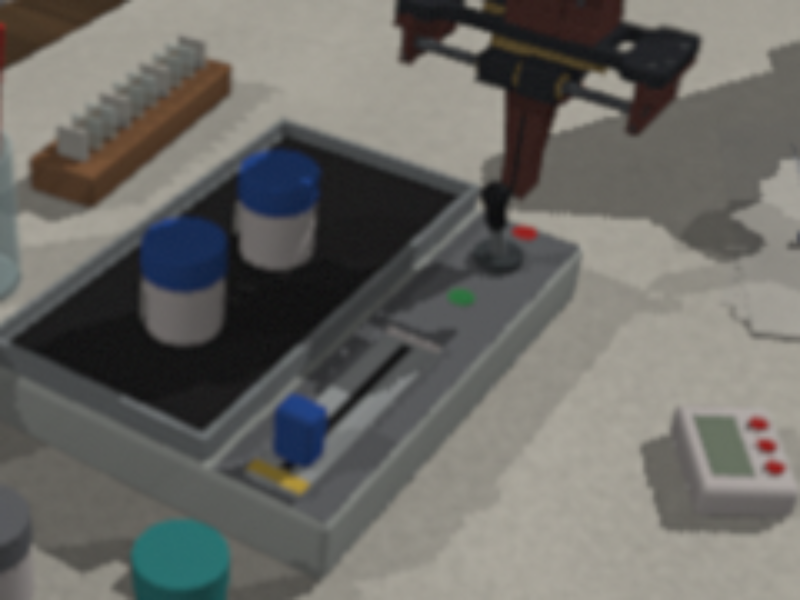

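Still about upright; a little more push.

Request:
step_arm --pt "0 -0.003 0 0" --pt "0 -0.003 0 0" --pt "0 -0.003 0 0" --pt "0 -0.003 0 0" --pt "0 -0.002 0 0" --pt "0 0 0 0" --pt "0 0 0 0" --pt "0 0 0 0" --pt "0 0 0 0" --pt "0 0 0 0"

```text
t: 48.9
position: [0.4968, -0.2786, 0.0992]
eef_rot: [1.0, -0.001, 0.0, 0.0]
force: [-0.4, -0.2, 0.6]
opening: 0.0005
```

Run:
```python
from h import *
s=telemetry.sense(); print(s['position'],s['force'],s['opening'])
p=snap('side','s16')
cv2.imwrite('pics/s16c.png',cv2.cvtColor(cv2.resize(p['pixels'][120:300,260:500],(800,600)),cv2.COLOR_RGB2BGR))
```

```text
[ 0.49676532 -0.27857844  0.09915276] [-0.44173222 -0.17583251  0.55162129] 0.0005351332958368868
```

View pics/s16c.png

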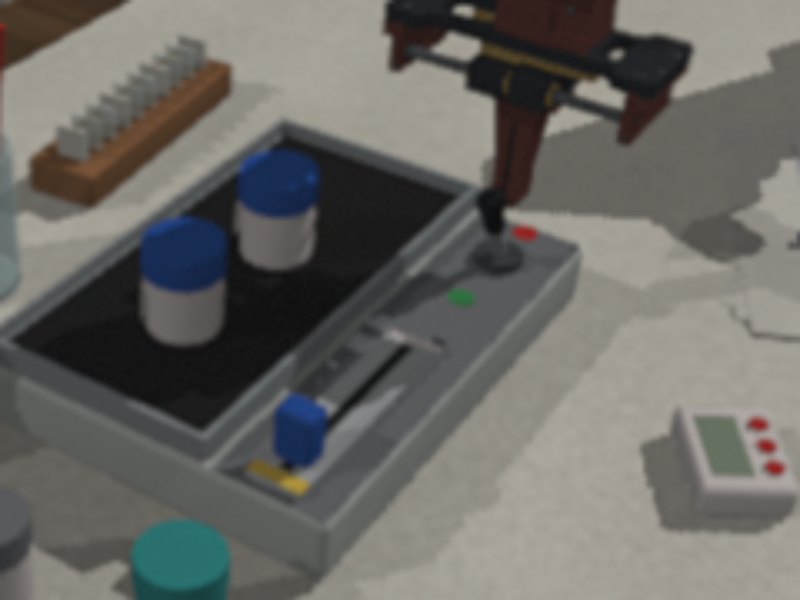

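Request:
step_arm --pt "0 0.02 0 0" --pt "0 0.03 0 0" --pt "0 0.03 0 0" --pt "0 0 -0.03 0" --pt "0 0 -0.03 0" --pt "0 0 -0.03 0" --pt "-0.02 0.04 0 0" --pt "-0.03 0.04 0 0" --pt "0 0 0 0" --pt "0 0 0 0"

```text
t: 49.95
position: [0.4453, -0.4397, 0.1889]
eef_rot: [1.0, -0.002, -0.0, -0.0]
force: [0.2, -0.2, -1.6]
opening: 0.0002
```

Run:
```python
from h import *
s=telemetry.sense(); print(s['t'],s['position'],s['force'],s['opening'])
p0=snap('top','t17'); lids(p0,.122,'b'); lids(p0,.067,'o')
for n,z in (('power_tip',.114),('speed_top',.092)):
  for r in models.pinpoint(p0,n)[:1]: print(n,r['p'],ray(p0,(r['point'][0]*640,r['point'][1]*480),z))
p=snap('side','s17')
for n,z in (('power_tip',.114),('speed_top',.092)):
  for r in models.pinpoint(p,n)[:1]: print(n,r['p'],ray(p,(r['point'][0]*640,r['point'][1]*480),z))
  print(proj(p,[[.497,-.2475,.114],[.497,-.276,.121],[.495,-.026,.092]]))
```

```text
49.95 [ 0.44525008 -0.43971743  0.18890929] [ 0.21489032 -0.22396963 -1.62180543] 0.0001812423063740253
b [ 37.1 284.5  45. ] area/circ 0.45 [0.4201 0.6473 0.122 ]
b [426.1 193.2  13. ] area/circ 0.89 [ 0.6173 -0.1882  0.122 ]
b [378.1 192.4  12.6] area/circ 0.91 [ 0.6187 -0.0868  0.122 ]
o [216.  214.   12.1] area/circ 0.87 [0.578  0.2702 0.067 ]
o [172.  207.8  12.4] area/circ 0.87 [0.5921 0.3706 0.067 ]
o [292.9 127.4  15.4] area/circ 0.57 [0.7742 0.0989 0.067 ]
o [477.4 101.6  47. ] area/circ 0.14 [ 0.834  -0.3178  0.067 ]
o [294.7  20.  295.4] area/circ 0.06 [1.026  0.0968 0.067 ]
power_tip 0.66 [ 0.4864363  -0.25175305  0.114     ]
speed_top 0.58 [ 0.6090168  -0.18128697  0.092     ]
power_tip 0.52 [ 0.49324637 -0.24261754  0.114     ]
[[406.38662488 179.16424055]
 [412.92218539 170.69490694]
 [349.59952089 241.95386649]]
speed_top 0.72 [ 0.49881175 -0.02874653  0.092     ]
[[406.38662488 179.16424055]
 [412.92218539 170.69490694]
 [349.59952089 241.95386649]]
```

View pics/t17.png

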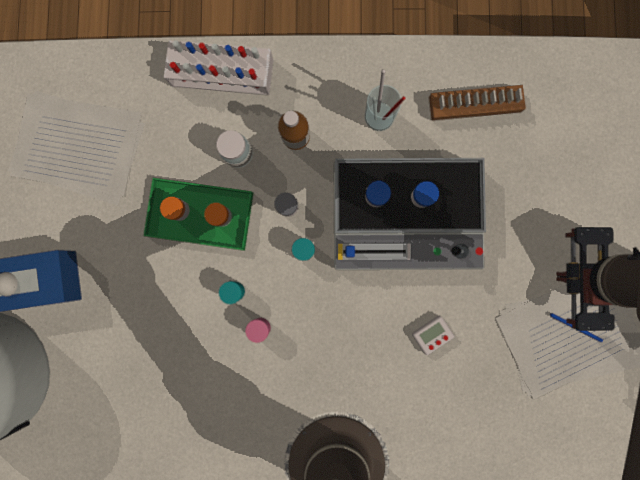

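View pics/s17.png

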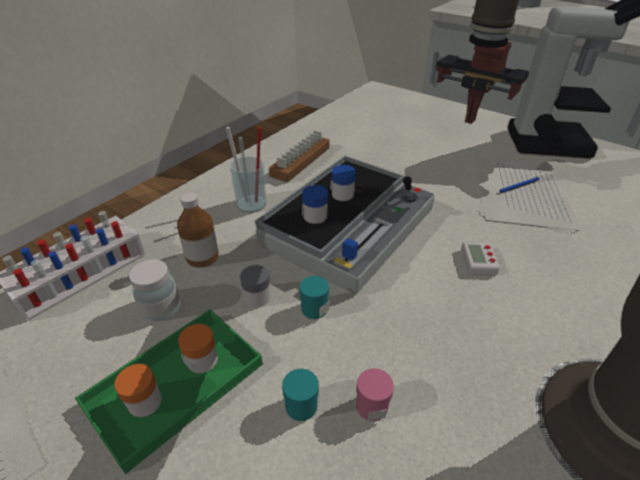

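```bash
python3 -c "
from h import *
print(ctrl.close_job())"
```

```text
the job is handed in; nothing more can be done
None
```

The job is handed in at about 50 s of the 210 s allowed; no verdict was reported.

**What I did, in order:**
1. Switched the shaker off at the toggle.
2. Pushed the speed slide to its fast-end stop.
3. Moved the two orange-lidded pots into the green tray.
4. Moved the two blue-lidded pots onto the platform. One had been knocked aside on the table, so I located it again before picking it up.
5. Flipped the toggle back on and moved the arm clear.

There were only two orange and two blue pots; I saw no third of either.

**Last checks, from the top and side pictures:**
- **Orange pots:** both upright, well inside the tray at about (0.578, 0.272) and (0.592, 0.373).
- **Blue pots:** both upright, inside the platform lip at about (0.618, −0.188) and (0.619, −0.087).
- **Toggle:** leaning to the green dot, with the tip where it was at the start.
- **Speed slide:** at the yellow mark. It had met its stop at about 10 N.
- **Other things:** the grey-lidded pot, timer, bottle, jar and look-alikes appear unmoved.

**Disagreements:**
- The top camera's network placed the speed grip on a blue lid. I judged that a misdetection; the side camera put the grip at y −0.029, against −0.026 expected.
- Between the cameras, the lid positions differed by up to about 6 mm and the toggle tip by about 11 mm.

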